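Two clicks of the ball dispenser

TASK

Two steel caster balls are wanted from the workshop's ball dispenser, the one of the two tabletop dispensers that has a steel bowl standing under its spout. Turn its black paddle knob exactly two clicks clockwise (seen from above) so that two balls drop into the bowl, never so far that a third one comes, and let go of the knob. Leave the bowl standing where it is.

Things in the scene. Friction and masses are not known exactly. Their poses are not given: they have to be found in the camera images.
- knob_grip (a point): Centre of the black paddle grip of the knob, on its vertical turning axis, 195 mm above the table. An upright bar 62 mm long (this point's x axis, level), 14 mm thick (y) and 40 mm high (20 mm above and below; z is up), pinched across its thickness from above. The point turns with it. Under it lies an open ten-vaned aluminium wheel in a clear round wall, 150 mm across, its top at 160 mm.
- knob (a joint): Turn of that knob in rad: 0 at the start, growing clockwise seen from above; it cannot go below 0. It rests in a detent every 0.628 rad (36 degrees), so two clicks read 1.257. Let go less than about a third of a click from a detent, it springs back into it. Turning takes about 0.1 N m. Each click sweeps one ball over the spout's hole.
- bowl_rim (a point): Centre of the mouth of the loose steel bowl, 110 mm across, 48 mm high, on the table under the spout of the right dispenser, whose square plywood deck (180 mm, top at 130 mm) stands on four legs; part of the bowl shows beyond the deck's edge on the side away from the robot. A like dispenser, holding wooden plugs and without a bowl, stands on the other side of the table.
- ball1_center (a point): Centre of the first steel ball, 22 mm across, lying on the deck in the wheel pocket one click before the hole; it falls on the first click.
- ball2_center (a point): Centre of the second, equal ball, in the pocket two clicks before the hole; it falls on the second click. More balls lie in the pockets after it.

How it is judged:
By the outcome, as a careful person would: the job done as asked, in the order asked, and still so for the second after the job is handed in, with the robot touching nothing.
It also fails if it takes over 40 s, if anything falls off the work surface, if the arm or the gripper's body presses on something with over 40 N, if the wrist force passes 120 N, or if a joint passes its speed limit or range.

ROBOT

A 7-joint arm with a two-finger parallel gripper is mounted at the origin on the work surface. World frame = base frame: x ahead of the robot, y to its left, z up, the work surface at z = 0. Lengths are in m, angles in rad, forces in N, time in s.
With the tool pointing down it reaches from about 0.425 to 0.95 m from the base axis. Payload 16.7 kg.
Tool frame: the origin (TCP) lies at the very end of the fingers, on their centre line; the grasp point (between the pads) lies 19 mm behind it; z points along the fingers, x is the direction in which the jaws open and shut, and the axes are right-handed (so a half turn about z gives the same grasp; the last joint's range is limited). The gripper opens to 94 mm and grips with 3 to 60 N. Pads are 16 mm wide; open, the fingers measure 119 mm over their backs; the gripper's body (75 mm by 177 mm) begins 78 mm behind the grasp point.
Start: joints at [0.987, 0.426, 0.074, 1.606, -0.034, 1.111, -0.067], TCP at [0.284, -0.612, 0.205] pointing down, gripper open.
Joint ranges: [-2.85, 2.85], [-0.5, 2.14], [-1.23, 1.37], [0.21, 2.46], [-1.02, 4.16], [0.16, 2.05], [-2.73, 2.73]. Speed limits (rad/s): [1.89, 1.89, 2.39, 2.39, 3.01, 3.01, 3.01].

INTERFACE

Orientations are given as a 3x3 rotation matrix whose columns are the frame's x, y, z axes.
In Python, from cell import readout, imaging, r gives the robot as it stands.
- The arm moves only by the tool play_rows, never from a script. Its argument "rows" is a list of rows, each an object with "delta_pos": the shift along the tool's x, y, z in cm, a list of three; "delta_rot": the turn, a rotation vector about the tool's x, y, z in rad, a list of three. In form: [{"delta_pos": [dx, dy, dz], "delta_rot": [rx, ry, rz]}, ...]. A call has 1 to 5 rows; each row shifts and turns the commanded pose from where the row before left it, along the tool's axes as they then stand; what a row does not reach is not made up. A row lasts 1/10 s, in which the tool goes at most 50 mm and 8.59 degrees, less where a joint would pass 70% of its speed; a pose out of reach is approached as far as the arm can. A call with a gripper value outside its range is refused whole. "jaw" is the finger opening in cm, from 0 to 9.4, set as the call begins (left out, the last holds). The fingers move at their own pace and stop on an object; the grip force is fixed at half the most. Time passes only in rows, so rows that do not move let the fingers close. It gives the time, the measured TCP pose, the force and the opening at its end, in the units of the state.
- readout.sense(): the state, without advancing time (a new reading comes with each control period).
- imaging.grab_frame(name): name is "scene" or "top"; returns a dict with "pixels" (480x640x3 uint8, red, green, blue), "fx", "fy", "cx", "cy" (pixels), "rvec" (rotation vector, rad) and "tvec" (3), from world to camera coordinates, as OpenCV has them. Camera axes: x right, y down, z forward; pixel columns grow to the right and rows downward; lengths in m; the calibration is good to about 2 mm. A picture is of the moment at which its call begins. There is no depth.
- r.job_done(): hands the job in, once; it reports no verdict.
The state is a dict: "time": time; "joint_positions": joint angles; "qd": joint speeds; "joint_efforts": joint torques, N m; "position": TCP position; "eef_rot": TCP orientation; "force": force on the tool from outside, world axes, zero at the start; "moment": the same for the moment, N m; "width": finger opening in m.
Only numpy, scipy, OpenCV 4.12 (cv2) and the standard library are available. Lean on these libraries where they do the work, as an engineer would, in place of code of your own. Each camera call takes 0.05 s, during which the arm holds its last target. There are 200 camera calls.

## Working session

There is one attempt and no reset: what is moved stays moved. The work goes in short steps, Python scripts to look and compute and a tool call to move; the robot and the scene stay as the last step left them, time stands still between calls to the robot, and variables do not carry over. Pictures are saved under pics/ and viewed, about 8 in all and at most 12, crops included, and the job is handed in when it is done.

Besides the shell and the picture viewer there is one more tool, called after ">>>" by a JSON object that holds its "fn" and its "kwargs", one argument or row to a line. play_rows: Moves the arm, as the interface text tells. Its arguments: {"type":"object","properties":{"rows":{"type":"array","items":{"type":"object","properties":{"delta_pos":{"type":"array","items":{"type":"number"}},"delta_rot":{"type":"array","items":{"type":"number"}}}}},"jaw":{"type":"number"}},"required":["rows"]}

```bash
mkdir -p pics; cat > h.py <<'E'
import numpy as np, cv2
from cell import readout, imaging, r
def grab(n,save=None):
    f=imaging.grab_frame(n); f["K"]=np.array([[f["fx"],0,f["cx"]],[0,f["fy"],f["cy"]],[0,0,1.]])
    if save: cv2.imwrite("pics/"+save,f["pixels"][:,:,::-1])
    return f
def px2w(f,u,v,z):
    R=cv2.Rodrigues(np.array(f["rvec"],float))[0]; t=np.array(f["tvec"],float).ravel()
    d=R.T@np.linalg.solve(f["K"],[u,v,1]); c=-R.T@t
    return c+d*(z-c[2])/d[2]
def w2px(f,p):
    return cv2.projectPoints(np.array(p,float).reshape(-1,3),np.array(f["rvec"],float),np.array(f["tvec"],float),f["K"],None)[0].reshape(-1,2)
E
python3 - <<'E'
from h import *
a=grab("scene","s0.png");b=grab("top","t0.png")
for f in(a,b):
    R=cv2.Rodrigues(np.array(f["rvec"],float))[0];print(f["fx"],-R.T@np.array(f["tvec"]).ravel(),R[2])
s=readout.sense();print(s["time"],s["position"],s["eef_rot"],s["width"])
E
```

```text
574.2583262837563 [ 1.30201348 -0.03164111  0.67510073] [-0.797458    0.03549975 -0.60232923]
571.5627678199196 [0.56515509 0.00914512 1.11688142] [ 0.0517968   0.02160779 -0.99842386]
0.1 [ 0.28417381 -0.61184169  0.20484671] [[ 4.21236672e-01 -9.06950597e-01 -5.30171141e-04]
 [-9.06950026e-01 -4.21237002e-01  1.01939354e-03]
 [-1.14786728e-03  5.14327885e-05 -9.99999340e-01]] 0.0938039494229507
```

View pics/t0.png

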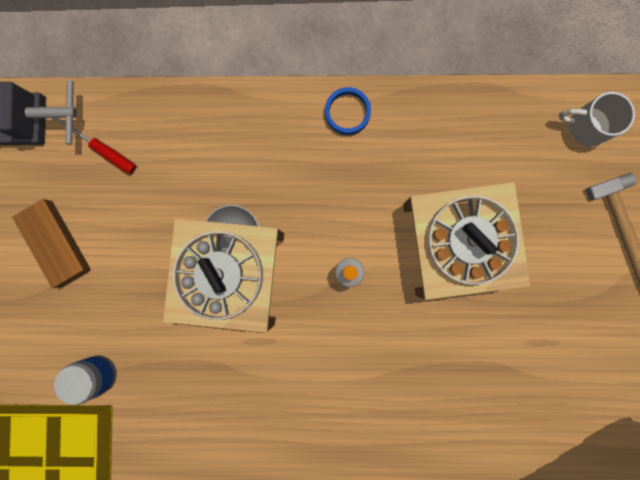

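View pics/s0.png

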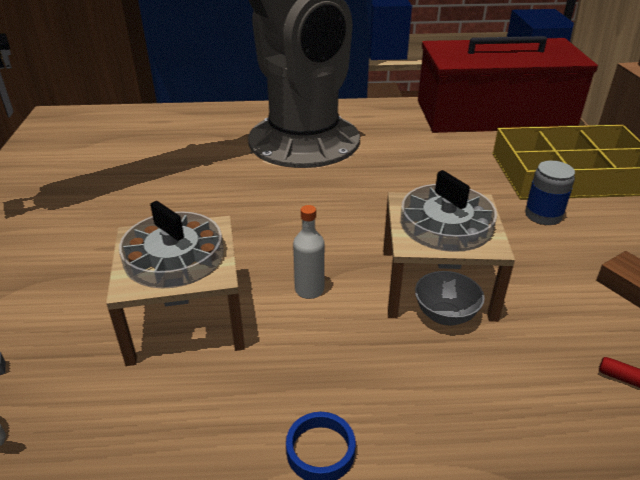

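The top view shows the steel-ball dispenser at about (222,275), with its knob near (212,276) and the bowl peeking out at (232,215). In the scene view the knob is at (452,190) and the bowl at (450,298). Next I fit a box model of the knob in both views.

```bash
cat >> h.py <<'E'
from scipy.optimize import minimize
def boxc(x,y,yaw):
    c,s=np.cos(yaw),np.sin(yaw)
    return [[x+c*a-s*b,y+s*a+c*b,z] for a in(-.031,.031) for b in(-.007,.007) for z in(.175,.215)]
def knobfit(views,x0,thr=60):
    ms=[]
    for f,(u,v,w) in views:
        m=(f["pixels"].max(2)<thr).astype(np.uint8); k=np.zeros_like(m); k[v-w:v+w,u-w:u+w]=1
        n,l,st,_=cv2.connectedComponentsWithStats(m*k); i=1+np.argmax(st[1:,4]); ms.append((f,l==i)); print("area",st[i])
    def cost(p):
        t=0
        for f,m in ms:
            q=cv2.convexHull(w2px(f,boxc(*p)).astype(np.float32)); g=np.zeros(m.shape,np.uint8)
            cv2.fillConvexPoly(g,np.round(q*16).astype(np.int32),1,shift=4); t+=1-(g.astype(bool)&m).sum()/(g.astype(bool)|m).sum()
        return t
    best=min((minimize(cost,[x0[0],x0[1],y],method="Nelder-Mead",options=dict(initial_simplex=np.array([[x0[0],x0[1],y],[x0[0]+.02,x0[1],y],[x0[0],x0[1]+.02,y],[x0[0],x0[1],y+.3]]))) for y in np.arange(0,np.pi,.3)),key=lambda o:o.fun)
    return best.x,best.fun
E
python3 - <<'E'
from h import *
a=grab("scene");b=grab("top")
p0=px2w(b,212,276,.195);print(p0)
for v in ([(b,(212,276,26))],[(a,(452,190,24))],[(a,(452,190,24)),(b,(212,276,26))]):
    print(knobfit(v,p0))
print("wheel/deck", [px2w(b,u,v,.13) for u,v in((175,220),(278,229),(267,331),(164,321))])
print("hub",px2w(b,219,276,.16))
print("balls",[px2w(b,u,v,.141)[:2].round(4) for u,v in((203,247),(190,262),(188,282),(197,299),(215,307))])
E
```

```text
[0.55204206 0.21416687 0.195     ]
area [199 259  26  34 398]
(array([0.55443948, 0.21442302, 3.7423588 ]), np.float64(0.29805996472663143))
area [435 170  35  43 958]
(array([0.56190786, 0.21188821, 3.49625593]), np.float64(0.19140989729225022))
area [435 170  35  43 958]
area [199 259  26  34 398]
(array([0.55444338, 0.21395058, 0.41633877]), np.float64(0.5680186293351307))
wheel/deck [array([0.64833319, 0.29458712, 0.13      ]), array([0.6327079 , 0.11466442, 0.13      ]), array([0.45699696, 0.13248884, 0.13      ]), array([0.47337501, 0.31093437, 0.13      ])]
hub [0.55157098 0.21015203 0.16      ]
balls [array([0.6009, 0.2423]), array([0.5752, 0.2644]), array([0.5409, 0.2673]), array([0.512 , 0.2514]), array([0.4985, 0.2204])]
```

```bash
python3 - <<'E'
from h import *
a=grab("scene");b=grab("top")
out=[]
for f,(u,v) in((a,(452,200)),(b,(218,276))):
    w=50; im=cv2.resize(f["pixels"][v-w:v+w,u-w:u+w,::-1],(400,400),interpolation=cv2.INTER_CUBIC)
    out.append(im); im2=im.copy()
    for yaw,c in((.6,(0,0,255)),(.42,(0,255,0))):
        q=(w2px(f,boxc(.5535,.2135,yaw))-[u-w,v-w]+.5)*4
        cv2.polylines(im2,[cv2.convexHull(q.astype(np.float32)).astype(int)],1,c,1)
    out.append(im2)
o=np.vstack([np.hstack(out[:2]),np.hstack(out[2:])]);cv2.imwrite("pics/z.png",cv2.resize(o,(600,600),interpolation=cv2.INTER_AREA))
E
```

```text
(no output)
```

View pics/z.png

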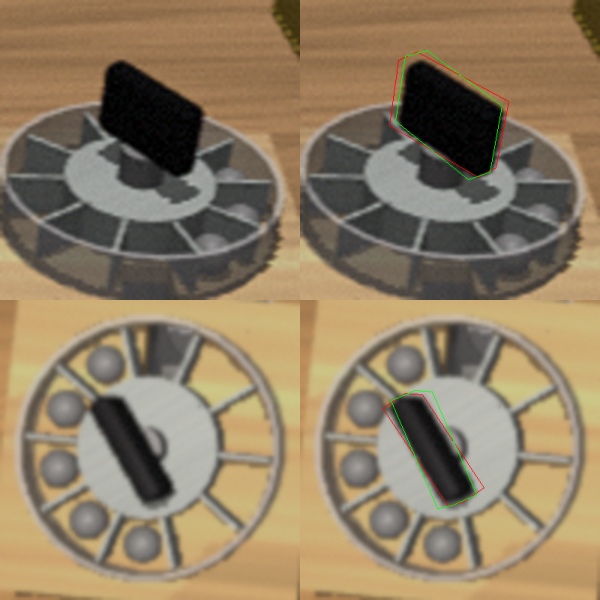

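```bash
python3 - <<'E'
from h import *
a=grab("scene");b=grab("top")
for t in (70,85,100):
  print(t,knobfit([(b,(210,276,22))],(.553,.2135),t))
for t in (20,28,36):
  print(t,knobfit([(a,(452,188,24))],(.553,.2135),t))
m=(b["pixels"].max(2)<85).astype(np.uint8);k=m*0;k[254:298,188:232]=1
n,l,st,c=cv2.connectedComponentsWithStats(m*k);i=1+np.argmax(st[1:,4])
y,x=np.nonzero(l==i);d=np.linalg.svd(np.c_[x-x.mean(),y-y.mean()],full_matrices=False)[2][0]
P=[px2w(b,x.mean()+s*d[0]*15,y.mean()+s*d[1]*15,.2) for s in(-1,1)];e=P[1]-P[0];print(P,np.arctan2(e[1],e[0])%np.pi, st[i])
E
```

```text
area [198 259  28  34 418]
70 (array([0.55434904, 0.21440251, 0.600478  ]), np.float64(0.2627865961199295))
area [198 258  28  36 449]
85 (array([0.55274239, 0.21392007, 0.60746935]), np.float64(0.22299651567944256))
area [198 258  28  36 479]
100 (array([0.55267015, 0.21410261, 0.61039686]), np.float64(0.18652849740932642))
area [436 171  33  37 758]
20 (array([0.55803361, 0.21340795, 0.31220691]), np.float64(0.19296375266524524))
area [435 171  34  38 784]
28 (array([0.55867349, 0.21347502, 0.3258055 ]), np.float64(0.17721518987341767))
area [435 171  34  38 798]
36 (array([0.55853742, 0.21372138, 0.32841628]), np.float64(0.17068062827225128))
[array([0.57405278, 0.22634544, 0.2       ]), array([0.53270474, 0.20108416, 0.2       ])] 0.5484268700628663 [198 258  28  36 449]
```

>>> {"fn": "play_rows", "kwargs": {
  "rows": [
    {"delta_pos": [0,0,-3.2],"delta_rot": [0,0,0]},
    {"delta_pos": [0,0,-3.2],"delta_rot": [0,0,0]},
    {"delta_pos": [0,0,-3.2],"delta_rot": [0,0,0]},
    {"delta_pos": [-2,-1.9,0],"delta_rot": [0,0,0]},
    {"delta_pos": [-3.2,-3.0,0],"delta_rot": [0,0,0]}
  ],
  "jaw": 9.4
}}

```text
time: 0.9
position: [0.3059, -0.5455, 0.302]
eef_rot: [[0.418, -0.908, 0.0], [-0.908, -0.418, -0.002], [0.002, 0.0, -1.0]]
force: [0.4, 0.6, -0.1]
width: 0.0943
```

>>> {"fn": "play_rows", "kwargs": {
  "rows": [
    {"delta_pos": [-3.2,-3.0,0],"delta_rot": [0,0,0]},
    {"delta_pos": [-3.2,-3.0,0],"delta_rot": [0,0,0]},
    {"delta_pos": [-3.2,-3.0,0],"delta_rot": [0,0,0]},
    {"delta_pos": [-3.2,-3.0,0],"delta_rot": [0,0,0]},
    {"delta_pos": [-3.2,-3.0,0],"delta_rot": [0,0,0]}
  ]
}}

```text
time: 1.4
position: [0.3757, -0.3343, 0.3017]
eef_rot: [[0.421, -0.907, 0.0], [-0.907, -0.421, -0.0], [0.0, -0.0, -1.0]]
force: [0.8, -0.9, 0.7]
width: 0.0938
```

```bash
cat > st.py <<'E'
from h import *
s=readout.sense();R=np.array(s["eef_rot"]);p=np.array(s["position"])
print(s["time"],p.round(4),"yawx",np.arctan2(R[1,0],R[0,0]).round(4),"z",R[:,2].round(3),"q",np.round(s["joint_positions"],3),s["width"],np.round(s["force"],1),np.round(s["moment"],2))
print("to-go tool cm",(R.T@(np.array([.5535,.2137,.30])-p)*100).round(2))
E
python3 st.py
```

```text
1.4 [ 0.3757 -0.3343  0.3017] yawx -1.1361 z [ 0. -0. -1.] q [ 0.68   0.068 -0.086  1.855  0.006  1.219 -0.543] 0.09376181131937236 [ 0.8 -0.9  0.7] [ 0.05 -0.03  0.  ]
to-go tool cm [-42.22 -39.21   0.16]
```

>>> {"fn": "play_rows", "kwargs": {
  "rows": [
    {"delta_pos": [-3.2,-3.0,0],"delta_rot": [0,0,0]},
    {"delta_pos": [-3.2,-3.0,0],"delta_rot": [0,0,0]},
    {"delta_pos": [-3.2,-3.0,0],"delta_rot": [0,0,0]},
    {"delta_pos": [-3.2,-3.0,0],"delta_rot": [0,0,0]},
    {"delta_pos": [-3.2,-3.0,0],"delta_rot": [0,0,0]}
  ]
}}

```text
time: 1.9
position: [0.4444, -0.1261, 0.3018]
eef_rot: [[0.421, -0.907, 0.001], [-0.907, -0.421, -0.0], [0.001, -0.0, -1.0]]
force: [1.0, -1.8, 1.0]
width: 0.0941
```

>>> {"fn": "play_rows", "kwargs": {
  "rows": [
    {"delta_pos": [-3.2,-3.0,0],"delta_rot": [0,0,0]},
    {"delta_pos": [-3.2,-3.0,0],"delta_rot": [0,0,0]},
    {"delta_pos": [-3.2,-3.0,0],"delta_rot": [0,0,0]},
    {"delta_pos": [-3.2,-3.0,0],"delta_rot": [0,0,0]},
    {"delta_pos": [-3.2,-3.0,0],"delta_rot": [0,0,0]}
  ]
}}

```text
time: 2.4
position: [0.5131, 0.0821, 0.3018]
eef_rot: [[0.421, -0.907, 0.001], [-0.907, -0.421, -0.0], [0.0, -0.001, -1.0]]
force: [0.2, -0.1, 0.5]
width: 0.094
```

>>> {"fn": "play_rows", "kwargs": {
  "rows": [
    {"delta_pos": [-3.2,-3.0,0],"delta_rot": [0,0,0]},
    {"delta_pos": [-2,-1.9,0],"delta_rot": [0,0,0]},
    {"delta_pos": [0,0,0],"delta_rot": [0,0,0]}
  ]
}}

```text
time: 2.7
position: [0.5354, 0.1525, 0.3013]
eef_rot: [[0.426, -0.905, -0.0], [-0.905, -0.426, 0.002], [-0.002, -0.0, -1.0]]
force: [-0.3, -0.4, -0.0]
width: 0.0941
```

```bash
python3 st.py
```

```text
2.7 [0.5354 0.1525 0.3013] yawx -1.1313 z [-0.     0.002 -1.   ] q [ 0.09   0.201 -0.557  1.725  0.11   1.247 -1.625] 0.09414464672994148 [-0.3 -0.4 -0. ] [-0.02  0.03  0.04]
to-go tool cm [-4.77 -4.24  0.14]
```

>>> {"fn": "play_rows", "kwargs": {
  "rows": [
    {"delta_pos": [-2.4,-2.1,0],"delta_rot": [0,0,0]},
    {"delta_pos": [-2.4,-2.1,0],"delta_rot": [0,0,0]},
    {"delta_pos": [0,0,0],"delta_rot": [0,0,-0.14]},
    {"delta_pos": [0,0,0],"delta_rot": [0,0,-0.14]},
    {"delta_pos": [0,0,0],"delta_rot": [0,0,-0.14]}
  ]
}}

```text
time: 3.2
position: [0.5532, 0.209, 0.3014]
eef_rot: [[0.758, -0.652, -0.0], [-0.652, -0.758, -0.0], [0.0, 0.0, -1.0]]
force: [0.2, 0.3, 0.3]
width: 0.0939
```

>>> {"fn": "play_rows", "kwargs": {
  "rows": [
    {"delta_pos": [0,0,0],"delta_rot": [0,0,-0.14]},
    {"delta_pos": [0,0,0],"delta_rot": [0,0,-0.14]},
    {"delta_pos": [0,0,0],"delta_rot": [0,0,-0.14]},
    {"delta_pos": [0,0,0],"delta_rot": [0,0,-0.14]},
    {"delta_pos": [0,0,0],"delta_rot": [0,0,-0.14]}
  ]
}}

```text
time: 3.7
position: [0.5533, 0.2086, 0.3016]
eef_rot: [[1.0, -0.011, 0.0], [-0.011, -1.0, -0.001], [0.0, 0.001, -1.0]]
force: [0.7, -1.0, -0.2]
width: 0.0944
```

>>> {"fn": "play_rows", "kwargs": {
  "rows": [
    {"delta_pos": [0,0,0],"delta_rot": [0,0,-0.14]},
    {"delta_pos": [0,0,0],"delta_rot": [0,0,-0.14]},
    {"delta_pos": [0,0,0],"delta_rot": [0,0,-0.14]},
    {"delta_pos": [0,0,0],"delta_rot": [0,0,-0.14]},
    {"delta_pos": [0,0,0],"delta_rot": [0,0,-0.14]}
  ]
}}

```text
time: 4.2
position: [0.5533, 0.2086, 0.3015]
eef_rot: [[0.772, 0.636, 0.0], [0.636, -0.772, -0.001], [-0.0, 0.001, -1.0]]
force: [-0.0, -0.0, -0.2]
width: 0.0939
```

>>> {"fn": "play_rows", "kwargs": {
  "rows": [
    {"delta_pos": [0,0,0],"delta_rot": [0,0,-0.14]},
    {"delta_pos": [0,0,0],"delta_rot": [0,0,-0.14]},
    {"delta_pos": [0,0,0],"delta_rot": [0,0,-0.14]},
    {"delta_pos": [0,0,0],"delta_rot": [0,0,-0.14]},
    {"delta_pos": [0,0,0],"delta_rot": [0,0,-0.14]}
  ]
}}

```text
time: 4.7
position: [0.5533, 0.2086, 0.3015]
eef_rot: [[0.181, 0.983, 0.0], [0.983, -0.181, -0.001], [-0.001, 0.0, -1.0]]
force: [0.3, -0.5, -0.5]
width: 0.0936
```

>>> {"fn": "play_rows", "kwargs": {
  "rows": [
    {"delta_pos": [0,0,0],"delta_rot": [0,0,-0.14]},
    {"delta_pos": [0,0,0],"delta_rot": [0,0,-0.14]},
    {"delta_pos": [0,0,0],"delta_rot": [0,0,-0.14]},
    {"delta_pos": [0,0,0],"delta_rot": [0,0,-0.14]},
    {"delta_pos": [0,0,0],"delta_rot": [0,0,0]}
  ]
}}

```text
time: 5.2
position: [0.5533, 0.2086, 0.3013]
eef_rot: [[-0.366, 0.931, -0.0], [0.931, 0.366, -0.0], [-0.0, -0.0, -1.0]]
force: [-0.3, -0.3, -0.7]
width: 0.0941
```

```bash
python3 st.py
```

```text
5.2 [0.5533 0.2086 0.3013] yawx 1.9458 z [-0. -0. -1.] q [ 0.387  0.415 -1.13   1.631  0.384  1.343  1.146] 0.09405446730627795 [-0.3 -0.3 -0.7] [ 0.08 -0.12 -0.04]
to-go tool cm [0.47 0.2  0.13]
```

>>> {"fn": "play_rows", "kwargs": {
  "rows": [
    {"delta_pos": [0.47,0.2,0],"delta_rot": [0,0,-0.1]},
    {"delta_pos": [0,0,2],"delta_rot": [0,0,-0.09]},
    {"delta_pos": [0,0,3],"delta_rot": [0,0,0]},
    {"delta_pos": [0,0,2.2],"delta_rot": [0,0,0]},
    {"delta_pos": [0,0,0],"delta_rot": [0,0,0]}
  ]
}}

```text
time: 5.7
position: [0.5524, 0.2132, 0.227]
eef_rot: [[-0.53, 0.848, -0.003], [0.848, 0.53, -0.002], [0.0, -0.004, -1.0]]
force: [0.2, -0.1, 0.5]
width: 0.0941
```

```bash
python3 st.py; python3 - <<'E'
from h import *
a=grab("scene");b=grab("top");out=[]
for f,(u,v),w in((a,(452,180),60),(b,(218,276),60)):
    out.append(cv2.resize(f["pixels"][v-w:v+w,u-w:u+w,::-1],(400,400),interpolation=cv2.INTER_CUBIC))
cv2.imwrite("pics/z2.png",np.hstack(out))
E
```

```text
5.7 [0.5524 0.2132 0.227 ] yawx 2.1296 z [-0.003 -0.002 -1.   ] q [ 0.359  0.489 -1.117  1.721  0.463  1.231  1.256] 0.09414805252967995 [ 0.2 -0.1  0.5] [ 0.1  -0.09  0.02]
to-go tool cm [-0.01  0.09 -7.3 ]
```

View pics/z2.png

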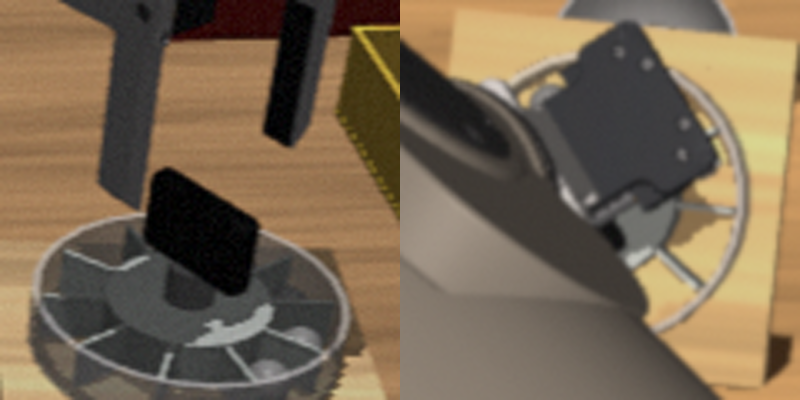

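>>> {"fn": "play_rows", "kwargs": {
  "rows": [
    {"delta_pos": [0,0,2],"delta_rot": [0,0,0]},
    {"delta_pos": [0,0,2],"delta_rot": [0,0,0]},
    {"delta_pos": [0,0,0],"delta_rot": [0,0,0]}
  ]
}}

```text
time: 6.1
position: [0.5531, 0.2141, 0.189]
eef_rot: [[-0.532, 0.846, -0.001], [0.846, 0.532, -0.001], [0.0, -0.001, -1.0]]
force: [-1.1, 0.8, 0.3]
width: 0.0939
```

>>> {"fn": "play_rows", "kwargs": {
  "rows": [
    {"delta_pos": [0,0,0],"delta_rot": [0,0,0]},
    {"delta_pos": [0,0,0],"delta_rot": [0,0,0]},
    {"delta_pos": [0,0,0],"delta_rot": [0,0,0]},
    {"delta_pos": [0,0,0],"delta_rot": [0,0,0]}
  ],
  "jaw": 2.4
}}

```text
time: 6.5
position: [0.5537, 0.2148, 0.1902]
eef_rot: [[-0.534, 0.846, 0.001], [0.846, 0.534, 0.0], [-0.0, 0.001, -1.0]]
force: [0.6, 0.8, -0.5]
width: 0.0653
```

```bash
python3 st.py; python3 - <<'E'
from h import *
a=grab("scene")
u,v,w=452,180,45
cv2.imwrite("pics/z3.png",cv2.resize(a["pixels"][v-w:v+w,u-w:u+w,::-1],(500,500),interpolation=cv2.INTER_CUBIC))
E
```

```text
6.5 [0.5537 0.2148 0.1902] yawx 2.1336 z [ 0.001  0.    -1.   ] q [ 0.337  0.524 -1.093  1.762  0.504  1.169  1.227] 0.06534857351533266 [ 0.6  0.8 -0.5] [ 0.07 -0.08  0.01]
to-go tool cm [ -0.08  -0.06 -10.98]
```

View pics/z3.png

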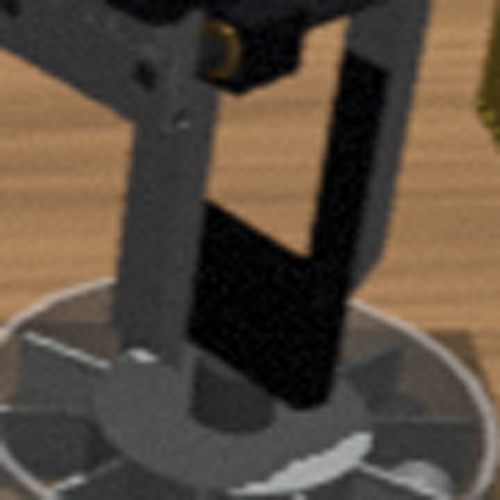

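The fingers straddle the bar squarely, so I close.

>>> {"fn": "play_rows", "kwargs": {
  "rows": [
    {"delta_pos": [-0.08,-0.06,0.3],"delta_rot": [0,0,0]},
    {"delta_pos": [0,0,0],"delta_rot": [0,0,0]},
    {"delta_pos": [0,0,0],"delta_rot": [0,0,0]},
    {"delta_pos": [0,0,0],"delta_rot": [0,0,0]},
    {"delta_pos": [0,0,0],"delta_rot": [0,0,0]}
  ],
  "jaw": 0
}}

```text
time: 7.05
position: [0.5533, 0.2137, 0.1865]
eef_rot: [[-0.534, 0.846, -0.0], [0.846, 0.534, 0.0], [0.0, 0.0, -1.0]]
force: [-1.2, -0.0, -0.7]
width: 0.0215
```

>>> {"fn": "play_rows", "kwargs": {
  "rows": [
    {"delta_pos": [0,0,0],"delta_rot": [0,0,0]},
    {"delta_pos": [0,0,0],"delta_rot": [0,0,0]},
    {"delta_pos": [0,0,0],"delta_rot": [0,0,0]},
    {"delta_pos": [0,0,0],"delta_rot": [0,0,0]}
  ]
}}

```text
time: 7.45
position: [0.5528, 0.2145, 0.1866]
eef_rot: [[-0.534, 0.845, -0.001], [0.845, 0.534, 0.001], [0.001, 0.0, -1.0]]
force: [-2.6, 4.9, -1.2]
width: 0.0138
```

```bash
python3 st.py
```

```text
7.45 [0.5528 0.2145 0.1866] yawx 2.1345 z [-0.001  0.001 -1.   ] q [ 0.337  0.527 -1.091  1.767  0.506  1.163  1.226] 0.013814142309781287 [-2.6  4.9 -1.2] [ 1.14  0.55 -0.37]
to-go tool cm [ -0.09   0.02 -11.34]
```

>>> {"fn": "play_rows", "kwargs": {
  "rows": [
    {"delta_pos": [0,0,0],"delta_rot": [0,0,0.08]},
    {"delta_pos": [0,0,0],"delta_rot": [0,0,0.08]},
    {"delta_pos": [0,0,0],"delta_rot": [0,0,0.08]},
    {"delta_pos": [0,0,0],"delta_rot": [0,0,0.08]},
    {"delta_pos": [0,0,0],"delta_rot": [0,0,0.08]}
  ]
}}

```text
time: 7.95
position: [0.5525, 0.2151, 0.1866]
eef_rot: [[-0.161, 0.987, -0.001], [0.987, 0.161, 0.002], [0.002, -0.0, -1.0]]
force: [-3.1, 7.5, -2.3]
width: 0.0137
```

>>> {"fn": "play_rows", "kwargs": {
  "rows": [
    {"delta_pos": [0,0,0],"delta_rot": [0,0,0.08]},
    {"delta_pos": [0,0,0],"delta_rot": [0,0,0.08]},
    {"delta_pos": [0,0,0],"delta_rot": [0,0,0.07]},
    {"delta_pos": [0,0,0],"delta_rot": [0,0,0]},
    {"delta_pos": [0,0,0],"delta_rot": [0,0,0]}
  ]
}}

```text
time: 8.45
position: [0.5525, 0.2155, 0.1866]
eef_rot: [[0.065, 0.998, -0.0], [0.998, -0.065, 0.002], [0.002, -0.001, -1.0]]
force: [-3.4, 8.6, -3.0]
width: 0.014
```

```bash
python3 st.py;  python3 - <<'E'
from h import *
a=grab("scene")
u,v,w=452,240,90
cv2.imwrite("pics/z4.png",cv2.resize(a["pixels"][v-w:v+w,u-w:u+w,::-1],(600,600),interpolation=cv2.INTER_CUBIC))
E
```

```text
8.45 [0.5525 0.2155 0.1866] yawx 1.5056 z [-0.     0.002 -1.   ] q [ 0.249  0.466 -0.95   1.771  0.416  1.121  0.669] 0.014003394920108207 [-3.4  8.6 -3. ] [ 2.01  0.5  -0.03]
to-go tool cm [ -0.15   0.1  -11.34]
```

View pics/z4.png

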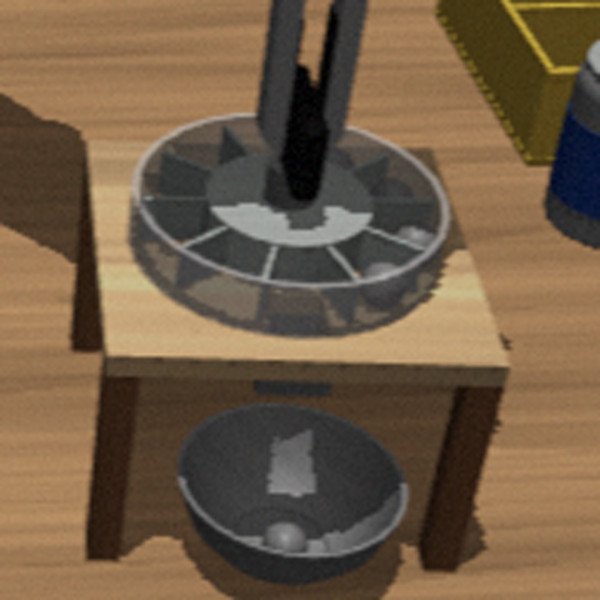

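One ball lies in the bowl at crop pixel (285,537). The wrist moment about z is near zero, so the knob is resting in the first detent. I now make the second click, with a small centring correction.

>>> {"fn": "play_rows", "kwargs": {
  "rows": [
    {"delta_pos": [0.12,-0.06,0],"delta_rot": [0,0,0.08]},
    {"delta_pos": [0,0,0],"delta_rot": [0,0,0.08]},
    {"delta_pos": [0,0,0],"delta_rot": [0,0,0.08]},
    {"delta_pos": [0,0,0],"delta_rot": [0,0,0.08]},
    {"delta_pos": [0,0,0],"delta_rot": [0,0,0.08]}
  ]
}}

```text
time: 9.0
position: [0.5527, 0.2163, 0.1866]
eef_rot: [[0.452, 0.892, 0.0], [0.892, -0.452, 0.002], [0.002, -0.001, -1.0]]
force: [1.4, 8.3, -4.3]
width: 0.0141
```

>>> {"fn": "play_rows", "kwargs": {
  "rows": [
    {"delta_pos": [0,0,0],"delta_rot": [0,0,0.08]},
    {"delta_pos": [0,0,0],"delta_rot": [0,0,0.08]},
    {"delta_pos": [0,0,0],"delta_rot": [0,0,0.07]},
    {"delta_pos": [0,0,0],"delta_rot": [0,0,0]},
    {"delta_pos": [0,0,0],"delta_rot": [0,0,0]}
  ]
}}

```text
time: 9.5
position: [0.5529, 0.2166, 0.1866]
eef_rot: [[0.641, 0.768, 0.001], [0.768, -0.641, 0.002], [0.002, -0.001, -1.0]]
force: [3.5, 8.9, -6.6]
width: 0.0138
```

```bash
python3 st.py;  python3 - <<'E'
from h import *
a=grab("scene")
u,v,w=452,240,90
cv2.imwrite("pics/z5.png",cv2.resize(a["pixels"][v-w:v+w,u-w:u+w,::-1],(600,600),interpolation=cv2.INTER_CUBIC))
E
```

```text
9.5 [0.5529 0.2166 0.1866] yawx 0.8752 z [ 0.001  0.002 -1.   ] q [ 0.154  0.421 -0.813  1.775  0.34   1.09   0.1  ] 0.013807041398967563 [ 3.5  8.9 -6.6] [ 2.01 -0.89 -0.  ]
to-go tool cm [ -0.16   0.23 -11.34]
```

View pics/z5.png

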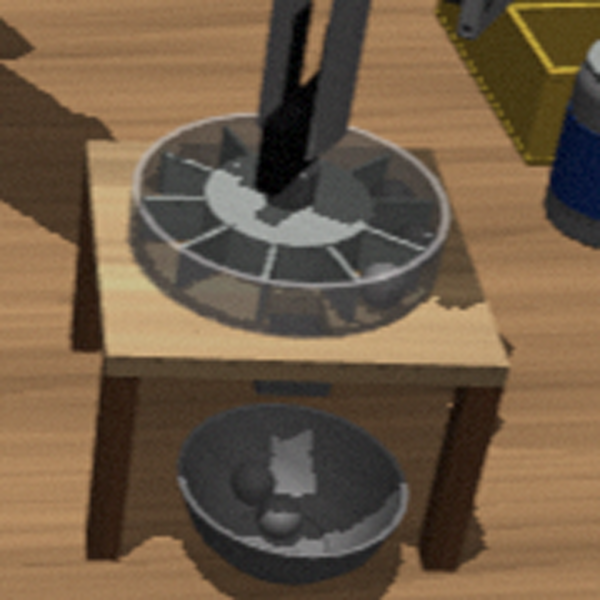

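Two balls lie in the bowl, at crop pixels (250,480) and (280,518). The moment about z is 0, so the knob sits on the second detent. I release and retreat upward.

>>> {"fn": "play_rows", "kwargs": {
  "rows": [
    {"delta_pos": [0,0,0],"delta_rot": [0,0,0]},
    {"delta_pos": [0,0,0],"delta_rot": [0,0,0]},
    {"delta_pos": [0,0,0],"delta_rot": [0,0,0]},
    {"delta_pos": [0,0,0],"delta_rot": [0,0,0]},
    {"delta_pos": [0,0,0],"delta_rot": [0,0,0]}
  ],
  "jaw": 6
}}

```text
time: 10.05
position: [0.5528, 0.2147, 0.1865]
eef_rot: [[0.642, 0.767, -0.0], [0.767, -0.642, -0.0], [-0.0, 0.0, -1.0]]
force: [-0.0, 0.0, 0.7]
width: 0.0504
```

>>> {"fn": "play_rows", "kwargs": {
  "rows": [
    {"delta_pos": [0,0,0],"delta_rot": [0,0,0]},
    {"delta_pos": [0,0,-1],"delta_rot": [0,0,0]},
    {"delta_pos": [0,0,-2],"delta_rot": [0,0,0]},
    {"delta_pos": [0,0,-3],"delta_rot": [0,0,0]},
    {"delta_pos": [0,0,-3],"delta_rot": [0,0,0]}
  ]
}}

```text
time: 10.55
position: [0.5525, 0.215, 0.2782]
eef_rot: [[0.642, 0.767, -0.0], [0.767, -0.642, 0.0], [0.0, -0.0, -1.0]]
force: [0.3, 0.6, -0.2]
width: 0.0598
```

>>> {"fn": "play_rows", "kwargs": {
  "rows": [
    {"delta_pos": [0,0,-2],"delta_rot": [0,0,0]},
    {"delta_pos": [0,0,0],"delta_rot": [0,0,0]},
    {"delta_pos": [0,0,0],"delta_rot": [0,0,0]},
    {"delta_pos": [0,0,0],"delta_rot": [0,0,0]},
    {"delta_pos": [0,0,0],"delta_rot": [0,0,0]}
  ]
}}

```text
time: 11.05
position: [0.5525, 0.2147, 0.2957]
eef_rot: [[0.642, 0.767, -0.001], [0.767, -0.642, -0.0], [-0.001, -0.001, -1.0]]
force: [0.4, 1.0, -0.2]
width: 0.0597
```

```bash
python3 st.py;  python3 - <<'E'
from h import *
a=grab("scene")
u,v,w=452,240,90
cv2.imwrite("pics/z6.png",cv2.resize(a["pixels"][v-w:v+w,u-w:u+w,::-1],(600,600),interpolation=cv2.INTER_CUBIC))
print(knobfit([(a,(452,188,24))],(.553,.2135),28))
E
```

```text
11.05 [0.5525 0.2147 0.2957] yawx 0.874 z [-0.001 -0.    -1.   ] q [ 0.193  0.329 -0.848  1.643  0.254  1.286  0.174] 0.05967073544110708 [ 0.4  1.  -0.2] [-0.   -0.11  0.03]
to-go tool cm [-0.01  0.14 -0.43]
area [439 171  25  38 542]
(array([0.55983062, 0.212706  , 2.56139408]), np.float64(0.18646616541353378))
```

View pics/z6.png

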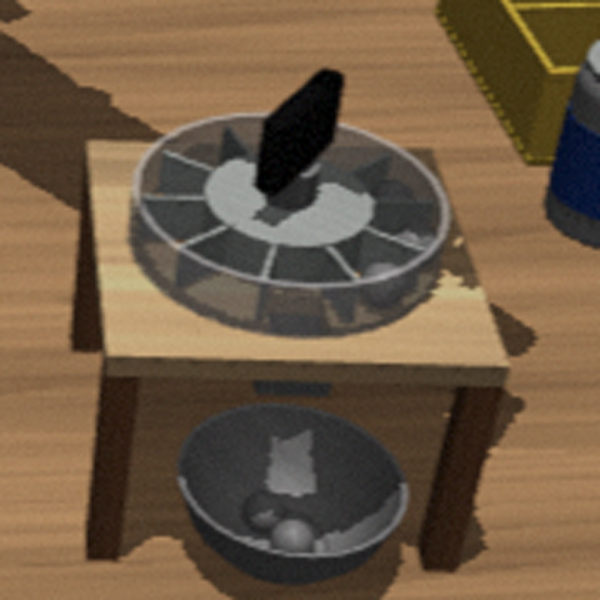

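The knob is free and stands in its detent. The bowl holds exactly two balls, at crop pixels (265,510) and (293,537), and it has not moved. The gripper is clear, so I hand in.

```bash
python3 -c "
from cell import r
print(r.job_done())"
```

```text
the job is handed in; nothing more can be done
None
```

I turned the steel-ball dispenser's knob two clicks clockwise, opened the gripper and lifted it clear. The job was handed in at about 11 s.

- **Balls and bowl:** the last picture shows exactly two balls in the bowl, the next ball still in its pocket, and the bowl where it stood.
- **Knob:** I turned it 0.63 rad twice. The wrist moment about the turning axis was about zero at each stop, as it would be in a detent. The knob did not visibly move when released.
- **Forces:** the highest wrist force reading was about 12 N.
- **Check that disagreed:** before the grasp, the knob's angle came out 0.55–0.61 rad from the top view but about 0.33 rad from the scene view. I used the top-view value, and the grasp was square. A final scene-view fit put the net turn at about 0.91 rad, well short of the 1.26 commanded. I did not rely on it, because that fit was already off before the grasp.

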